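Snap the drawer cover level and shut the drawer

ROBOT

A 7-joint arm with a two-finger parallel gripper is mounted at the origin on the work surface. World frame = base frame: x ahead of the robot, y to its left, z up, the work surface at z = 0. Lengths are in m, angles in rad, forces in N, time in s.
With the tool pointing down it reaches from about 0.35 to 0.9 m from the base axis. Payload 8.1 kg.
Tool frame: the origin (TCP) lies at the very end of the fingers, on their centre line; the grasp point (between the pads) lies 19 mm behind it (robot.hold_point_z is the distance from the TCP to the grasp point, in m); z points along the fingers, y is the line along which they close (so a half turn about z gives the same grasp; the last joint's range is limited). The gripper opens to 92 mm and grips with 3 to 60 N. Pads are 19 mm wide; open, the fingers measure 130 mm over their backs; the gripper's body (75 mm by 190 mm) begins 47 mm behind the grasp point.
Start: joints at [-1.347, 0.434, 0.025, 1.573, -0.012, 1.134, -0.075], TCP at [0.201, 0.592, 0.192] pointing down, gripper open.
Joint ranges: [-2.62, 2.62], [-0.44, 2.09], [-1.27, 1.32], [0.08, 2.57], [-1.32, 4.46], [0.12, 2], [-2.74, 2.74]. Speed limits (rad/s): [2.22, 2.22, 3.01, 3.01, 3.14, 3.14, 3.14].

INTERFACE

Orientations are given as a rotation vector (axis times angle).
In Python, from station import robot gives the robot as it stands. The module is installed in compiled form; this text tells all that it offers.
- The arm moves only by the tool step_arm, never from a script. Its arguments are lists of equal length, an entry for each row: "translation": the shift along the world's x, y, z in m, a list of three; "angular": the turn, a rotation vector about the world's x, y, z in degrees, a list of three. A call has 1 to 12 rows; each row is the pose to reach, as a shift and turn from the pose commanded when the call began; what a row does not reach only later rows make up. A row lasts 1/10 s, in which the tool goes at most 50 mm and 8.59 degrees, less where a joint would pass 70% of its speed; a pose out of reach is approached as far as the arm can. A call with a gripper value outside its range is refused whole. "gripper" is the finger opening in m, from 0 to 0.0918, set as the call begins (left out, the last holds). The fingers move at their own pace and stop on an object; the grip force is fixed at half the most. Time passes only in rows, so rows that repeat a pose let the fingers close. It gives the time, the measured TCP pose, the force, the opening and the grip force at its end, in the units of the state.
- robot.read_state(): the state, without advancing time (a new reading comes with each control period).
- robot.get_image(name): name is "scene" or "top" or "wrist"; returns the picture (420x560x3 uint8, red, green, blue); there is no depth.
- robot.camera_params(name): a dict with "intrinsics" (3x3 intrinsics, pixels), "cam_to_world" (4x4, takes a point from camera to world coordinates). Camera axes: x right, y down, z forward; pixel columns grow to the right and rows downward; lengths in m; the calibration is good to about 2 mm. A picture is of the moment at which its call begins: read the wrist's pose just before it. camera_params takes no time and is no camera call; for the wrist camera it gives the pose at the moment of the call.
- robot.finish_job(): hands the job in; it is judged then, once.
Trained networks look in the newest picture that a camera, given by its name, has taken for a name from the list of things; names that differ only in an ending like _2 or _b are one class to them, and where a whole thing is asked for, a point or a joint stands for the part that bears it (a point fixed in the world has none). Each returns a list of dicts, best first, with "p" (0 to 1); they miss things now and then, are a little off and sometimes report something else, mostly with a low value. They report only what shows in the picture. A call takes as long as a camera call. They do not tell look-alikes from the thing itself.
- robot.look_for(camera, label): "xy" ([column, row] in pixels, amid what is visible of it).
The state is a dict: "time": time; "joints": joint angles; "joint_velocities": joint speeds; "joint_torque": joint torques, N m; "eef_pos": TCP position; "tcp_rot": TCP orientation; "ft_force": force on the tool from outside, world axes, zero at the start; "ft_torque": the same for the moment, N m; "grip_width": opening from 0.0 (shut) to 1.0 (fully open); "grasp_force": force on a finger pad.
Only numpy, scipy, OpenCV 4.12 (cv2) and the standard library are available. Lean on these libraries where they do the work, as an engineer would, in place of code of your own. Each camera call takes 0.05 s, during which the arm holds its last target. There are 200 camera calls.

TASK

The yellow cover of the open parts drawer has ridden up onto the drawer's front panel. With the drawer still open, push the cover back into the drawer and press its front down until it has snapped under both white catches and lies level on its ledge all round; then push the drawer fully shut. Leave the other things on the bench where they are.

Things in the scene. Friction and masses are not known exactly. Their poses are not given: they have to be found in the camera images.
- cabinet: Blue small-parts cabinet fixed to the bench, 220 mm deep (x), 250 mm wide (y), 160 mm high. Origin: centre of its underside, on the bench; x points from its front face (towards the robot, give or take 0.3 rad of yaw) to its back, y left, z up. A wide grey drawer stands out of the upper part of its front; the cabinet's top is 25 mm above the drawer's rim, the lintel it slides under 3 mm above it.
- drawer (a joint): Opening of the drawer, m: 0 shut (front panel flush with the cabinet's front face), about 0.15 at the start. Stiff: about 8 N moves it and it stays where it is left. Push it shut by its front panel, 210 mm wide, 60 mm high; a pull lip 100 mm wide sticks out 12 mm near the panel's foot, 49 to 55 mm below its top edge.
- front (a point): Middle of the top edge of the drawer's front panel, on its outer face, 135 mm above the bench; moves with the drawer; axes as the cabinet's. The panel is 14 mm thick. All drawer walls end at this height (the rim).
- seat (a point): Centre of the cover's seat, in the plane of the ledge it must lie on, 114 mm above the bench; moves with the drawer; axes as the cabinet's. 78 mm behind (x) and 21 mm below front. The pocket over the ledge is 128 mm (x) by 176 mm (y) between the drawer's walls and 21 mm deep; the ledge is 10 mm wide, along both sides and the back, none at the front.
- catch_l (a joint): Left white spring catch (y +50 mm), pressed-in travel in m: 0 when out. 24 mm wide, a wedge 7.5 mm proud of the front panel's inner face; its slope fills the 11 mm below the rim, its tip is 9 mm above the ledge. The cover's front edge rests on the slopes of both catches; pressed down near its front edge with some 8 to 15 N in all, it snaps under them onto the ledge.
- catch_r (a joint): Right white spring catch (y -50 mm), the same.
- cover: Loose stiff yellow plate, 124 mm (x, front to back) by 170 mm (y), 8 mm thick, about 0.22 kg; black thumb marks on top 20 mm from its front edge at y +50 and -50 mm. Origin: centre of its underside; z up, x to its back edge. Starts tilted: back edge on the ledges 15 to 35 mm short of the back wall, front edge riding over the front panel. Against the back wall, its front clears the panel by 4 mm.
- cover_fl (a point): Front left (-x, +y) corner of the cover's underside. Height 0 in seat's frame when seated.
- cover_fr (a point): Front right (-x, -y) corner of the cover's underside.
- cover_bl (a point): Back left (+x, +y) corner of the cover's underside.
- cover_br (a point): Back right (+x, -y) corner of the cover's underside.
- jar: Lidded glass jar with a red cap, 64 mm across, 85 mm high, standing; origin at the centre of its underside. A bystander: leave it where it is.
- screwdriver: Screwdriver lying on the bench beside the drawer; origin on its underside. A bystander: leave it where it is.
- tray: Loose orange open tray 130 x 90 x 45 mm high on the bench; origin at the centre of its underside. A bystander: leave it where it is.
- carton: Closed cardboard box 150 x 110 x 80 mm high; origin at the centre of its underside. A bystander: leave it where it is.
- tape: Roll of black tape lying flat, 90 mm across, 25 mm high; origin at the centre of its underside. A bystander: leave it where it is.
- can: Tin can, 56 mm across, 110 mm high, standing; origin at the centre of its underside. A bystander: leave it where it is.
Mind the look-alikes: they are no part of the job. Several things have the shape of the cover; the one meant has the colours described above.

How it is judged:
By the outcome, as a careful person would: the job done as asked, in the order asked, and still so for the second after the job is handed in, with the robot touching nothing.
It also fails if it takes over 56 s, if anything falls off the work surface, if the arm or the gripper's body presses on something with over 40 N, if the wrist force passes 120 N, or if a joint passes its speed limit or range.

## Working session

There is one attempt and no reset: what is moved stays moved. The work goes in short steps, Python scripts to look and compute and a tool call to move; the robot and the scene stay as the last step left them, time stands still between calls to the robot, and variables do not carry over. Pictures are saved under pics/ and viewed, at most 10 in all, crops included, and the job is handed in when it is done.

Besides the shell and the picture viewer there is one more tool, called as name(argument=value, ...) on one line, values as JSON. step_arm: Moves the arm, as the interface text tells. Its arguments: {"type":"object","properties":{"translation":{"type":"array","items":{"type":"array","items":{"type":"number"}}},"angular":{"type":"array","items":{"type":"array","items":{"type":"number"}}},"gripper":{"type":"number"}},"required":["translation","angular"]}

```bash
mkdir -p pics; cat > h.py <<'E'
import numpy as np, cv2
from station import robot
def snap(cam,name):
    im=robot.get_image(cam); cv2.imwrite(f'pics/{name}.png',im[:,:,::-1]); return im
def px2w(cam,uv,z):
    p=robot.camera_params(cam);K=np.array(p['intrinsics']);T=np.array(p['cam_to_world'])
    d=T[:3,:3]@np.linalg.solve(K,[uv[0],uv[1],1.]);o=T[:3,3]
    return o+d*(z-o[2])/d[2]
def w2px(cam,P):
    p=robot.camera_params(cam);K=np.array(p['intrinsics']);T=np.linalg.inv(np.array(p['cam_to_world']))
    q=K@(T[:3,:3]@np.array(P)+T[:3,3]);return q[:2]/q[2]
E
python3 - <<'E'
from h import *
a=snap('scene','s0');b=snap('top','t0')
cv2.imwrite('pics/st0.png',cv2.resize(np.vstack([a,b]),(450,600))[:,:,::-1]) if 0 else None
for c in('scene','top'):
    for l in('cabinet','front','cover','catch_l','catch_r','cover_fl','jar','screwdriver','tray','carton','tape','can'):
        print(c,l,[(np.round(d['xy']),round(d['p'],2)) for d in robot.look_for(c,l)][:4])
    print(np.round(robot.camera_params(c)['cam_to_world'],3).tolist())
s=robot.read_state();print(s['time'],s['eef_pos'],s['tcp_rot'],s['ft_force'])
E
```

```text
scene cabinet [(array([344., 263.]), 0.7)]
scene front [(array([281., 210.]), 0.83)]
scene cover [(array([311., 201.]), 0.81), (array([215., 213.]), 0.72), (array([280., 166.]), 0.69), (array([204., 298.]), 0.65)]
scene catch_l []
scene catch_r []
scene cover_fl [(array([279., 169.]), 0.96), (array([202., 292.]), 0.89), (array([214., 213.]), 0.86), (array([279., 216.]), 0.75)]
scene jar [(array([384., 213.]), 0.67)]
scene screwdriver [(array([255., 266.]), 0.94)]
scene tray [(array([342., 126.]), 0.95)]
scene carton [(array([107., 238.]), 0.84), (array([284., 212.]), 0.35)]
scene tape [(array([102., 324.]), 0.72)]
scene can [(array([418., 160.]), 0.83), (array([118., 336.]), 0.48)]
[[0.53, 0.718, -0.452, 1.07], [0.848, -0.446, 0.286, -0.301], [0.004, -0.534, -0.845, 1.027], [0.0, 0.0, 0.0, 1.0]]
top cabinet [(array([268., 141.]), 0.93)]
top front [(array([265., 176.]), 0.97)]
top cover [(array([367., 194.]), 0.9), (array([266., 200.]), 0.8), (array([249., 263.]), 0.65), (array([324., 257.]), 0.59)]
top catch_l [(array([267., 201.]), 0.71), (array([147., 197.]), 0.55)]
top catch_r [(array([267., 201.]), 0.71), (array([147., 197.]), 0.55)]
top cover_fl [(array([370., 193.]), 0.98), (array([264., 196.]), 0.87), (array([248., 266.]), 0.86), (array([323., 255.]), 0.75)]
top jar [(array([221., 168.]), 0.56)]
top screwdriver [(array([325., 194.]), 0.57)]
top tray [(array([179., 272.]), 0.84), (array([220., 166.]), 0.39)]
top carton [(array([415., 272.]), 0.77)]
top tape [(array([427., 198.]), 0.72)]
top can [(array([146., 198.]), 0.73), (array([267., 197.]), 0.65)]
[[0.022, -0.998, 0.059, 0.455], [-1.0, -0.021, 0.016, -0.008], [-0.015, -0.059, -0.998, 1.663], [0.0, 0.0, 0.0, 1.0]]
1.3 [0.20070234 0.59188703 0.19210821] [ 5.11248722e-01  3.09967999e+00 -7.69687642e-05] [-1.44395799 -0.69610457 -0.18929377]
```

View pics/s0.png

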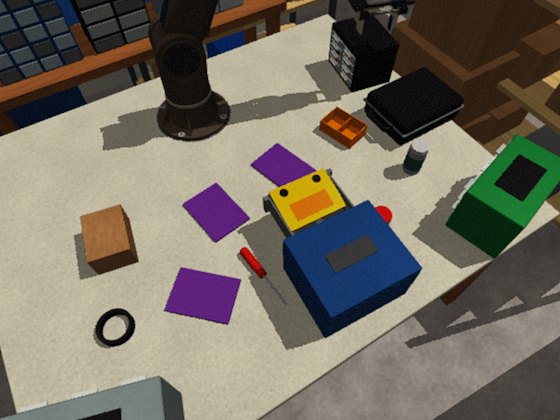

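View pics/t0.png

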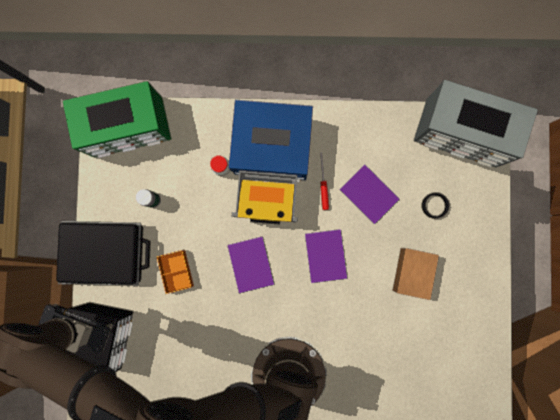

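The scene picture shows the yellow cover at about (308,202) on the open drawer, and the blue cabinet at (350,265). In the top picture the cover is at (266,200), its thumb marks are at (248,212) and (281,214), and the cabinet is at (271,140).

Things that could be taken for the cover are the purple plates, at top (370,193), (250,264) and (325,256), scene (215,213), (280,166) and (204,298). I choose the yellow one with black thumb marks and check it in a crop.

```bash
python3 - <<'E'
from h import *
t=cv2.imread('pics/t0.png');s=cv2.imread('pics/s0.png')
a=cv2.resize(t[90:235,220:345],None,fx=4.13,fy=4.13,interpolation=cv2.INTER_CUBIC)[:598]
b=cv2.resize(s[155:255,250:365],None,fx=2.4,fy=2.4,interpolation=cv2.INTER_CUBIC)
c=np.zeros((598,a.shape[1]+b.shape[1],3),np.uint8);c[:a.shape[0],:a.shape[1]]=a;c[:b.shape[0],a.shape[1]:]=b
cv2.imwrite('pics/c0.png',c[:, :800]);print(c.shape)
h=cv2.cvtColor(t,cv2.COLOR_BGR2HSV)
m=cv2.inRange(h,(105,150,60),(125,255,255));m[:, :225]=0;m[:,320:]=0;m[:90]=0;m[180:]=0
n,l,st,_=cv2.connectedComponentsWithStats(m);k=1+np.argmax(st[1:,4])
pts=cv2.findNonZero((l==k).astype(np.uint8));r=cv2.minAreaRect(pts);print('blue',r)
for p in cv2.boxPoints(r):print(np.round(p,1),px2w('top',p,.16).round(4))
y=cv2.inRange(h,(10,120,120),(35,255,255));y[:, :232]=0;y[:,305:]=0;y[:165]=0;y[230:]=0
r=cv2.minAreaRect(cv2.findNonZero(y));print('yel',r)
for p in cv2.boxPoints(r):print(np.round(p,1),px2w('top',p,.135).round(4))
E
```

```text
(598, 792, 3)
blue ((270.6103515625, 137.961669921875), (77.52751159667969, 70.15325927734375), 5.617580413818359)
[228.6 169.1] [0.6731 0.2013 0.16  ]
[235.5  99.3] [0.8963 0.1859 0.16  ]
[312.6 106.8] [ 0.8762 -0.059   0.16  ]
[305.8 176.7] [ 0.6539 -0.0416  0.16  ]
yel ((265.5552062988281, 200.33795166015625), (53.97956466674805, 38.283966064453125), 4.763640880584717)
[237.1 217.2] [0.5235 0.1734 0.135 ]
[240.2 179. ] [0.6455 0.1666 0.135 ]
[294.  183.5] [ 0.6346 -0.0053  0.135 ]
[290.9 221.7] [0.5129 0.0022 0.135 ]
```

View pics/c0.png

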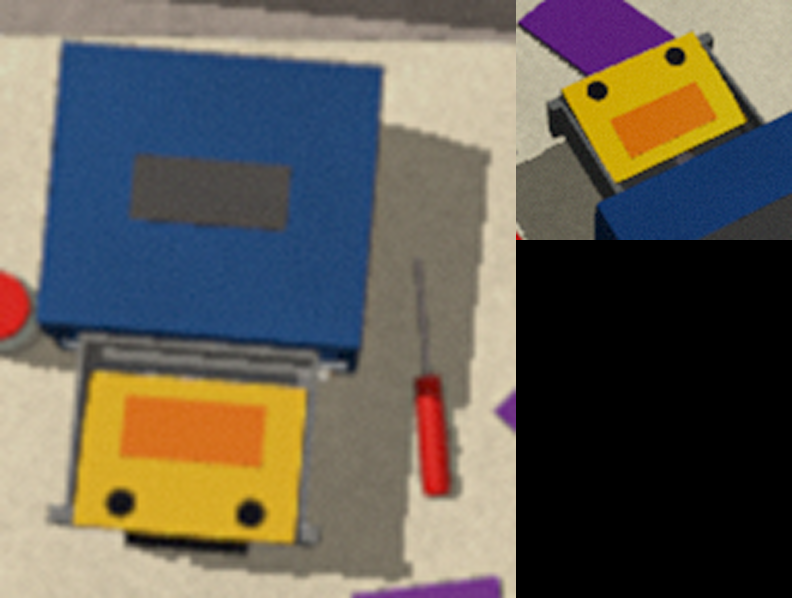

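The crop confirms the yellow cover with black marks. Its front edge hides the panel, whose ends are at top (234.5,215) and (294.6,219.5). Cabinet yaw is about -0.08. I'll move above the front with the gripper turned along the panel and look with the wrist camera.

step_arm(translation=[[0.01,-0.03,0.03],[0.03,-0.07,0.06],[0.05,-0.11,0.09],[0.07,-0.15,0.1],[0.09,-0.2,0.11],[0.11,-0.25,0.11],[0.13,-0.3,0.11],[0.15,-0.34,0.11],[0.17,-0.38,0.11],[0.19,-0.42,0.11],[0.21,-0.46,0.11],[0.22,-0.5,0.11]], angular=[[0,0,2],[0,0,4],[0,0,6],[0,0,8],[0,0,10],[0,0,12],[0,0,14],[0,0,14],[0,0,14],[0,0,14],[0,0,14],[0,0,14]], gripper=0.081)

```text
time: 2.5
eef_pos: [0.4218, 0.0898, 0.3024]
tcp_rot: [0.131, 3.138, 0.001]
ft_force: [0.7, -0.5, 0.2]
grip_width: 0.883
grasp_force: 0.0
```

step_arm(translation=[[0,0,0],[0,0,0]], angular=[[0,0,0],[0,0,0]])

```text
time: 2.7
eef_pos: [0.4207, 0.0914, 0.3023]
tcp_rot: [0.133, 3.139, 0.001]
ft_force: [0.1, -0.0, 0.9]
grip_width: 0.879
grasp_force: 0.0
```

```bash
python3 - <<'E'
from h import *
s=robot.read_state();print(s['time'],s['eef_pos'],s['tcp_rot'],s['ft_force'],s['grip_width'])
snap('wrist','w1');print(np.round(robot.camera_params('wrist')['cam_to_world'],3).tolist())
for l in('front','cover','catch_l','cover_fl','cover_fr'):print(l,[(np.round(d['xy']),round(d['p'],2)) for d in robot.look_for('wrist',l)][:3])
E
```

```text
2.7 [0.42072608 0.09144544 0.3023253 ] [1.33112948e-01 3.13850172e+00 1.07904143e-03] [ 0.05079648 -0.04247946  0.85601748] 0.879170246642951
[[0.082, 0.955, 0.285, 0.343], [0.997, -0.079, -0.023, 0.1], [0.001, 0.286, -0.958, 0.495], [0.0, 0.0, 0.0, 1.0]]
front [(array([277., 254.]), 0.88), (array([285., 283.]), 0.16)]
cover [(array([312., 123.]), 0.8), (array([144., 162.]), 0.79), (array([284., 285.]), 0.69)]
catch_l []
cover_fl [(array([286., 284.]), 0.88), (array([310., 120.]), 0.88), (array([145., 160.]), 0.86)]
cover_fr [(array([311., 124.]), 0.85), (array([146., 162.]), 0.78), (array([284., 284.]), 0.62)]
```

View pics/w1.png

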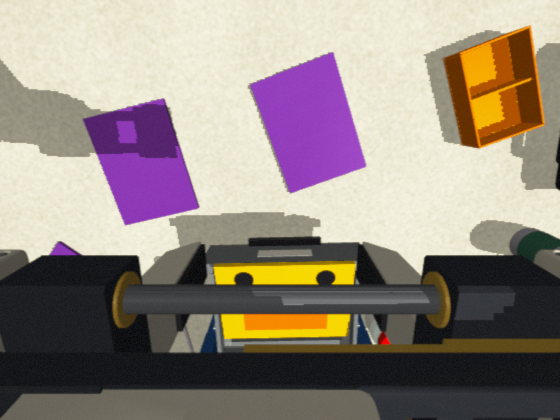

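The wrist view shows the cover's front edge at rows 262-264, columns 214 to 356, and the thumb marks at (243,278) and (326,278). Below it are the dark panel face, rows 246-262, and the lip at (284,241). I'll turn these into positions.

```bash
python3 - <<'E'
from h import *
im=cv2.imread('pics/w1.png')
cv2.imwrite('pics/c1.png',cv2.resize(im[230:350,185:385],None,fx=4,fy=4,interpolation=cv2.INTER_CUBIC))
g=cv2.cvtColor(im,cv2.COLOR_BGR2HSV);y=cv2.inRange(g,(18,120,100),(35,255,255));y[:225]=0;y[:, :190]=0;y[:,380:]=0
for r in range(258,272,1):
    c=np.where(y[r])[0];print(r,len(c),c.min() if len(c) else 0,c.max() if len(c) else 0)
for n,p,z in [('frL',(356,262),.145),('frR',(214,264),.145),('mL',(326,278),.143),('mR',(243,279),.143),('lipR',(250,237),.083),('lipL',(320,237),.083)]:
    print(n,px2w('wrist',p,z).round(4))
# panel guess from top picture
for p in [(234.5,214.7),(294.6,219.5)]:print('panel top',px2w('top',p,.135).round(4))
for p in [(248.9,211.2),(280.5,214.3)]:print('marks top',px2w('top',p,.143).round(4))
E
```

```text
258 0 0 0
259 0 0 0
260 0 0 0
261 43 311 353
262 89 266 354
263 137 218 354
264 142 214 355
265 142 214 355
266 142 214 355
267 143 213 355
268 143 213 355
269 142 213 354
270 141 214 354
271 135 214 354
frL [0.5228 0.1756 0.145 ]
frR [0.5119 0.0064 0.145 ]
mL [0.5424 0.1393 0.143 ]
mR [0.5357 0.0383 0.143 ]
lipR [0.5053 0.0446 0.083 ]
lipL [0.513  0.1402 0.083 ]
panel top [0.5312 0.1818 0.135 ]
panel top [ 0.52   -0.0095  0.135 ]
marks top [0.5428 0.1355 0.143 ]
marks top [0.5351 0.0354 0.143 ]
```

View pics/c1.png

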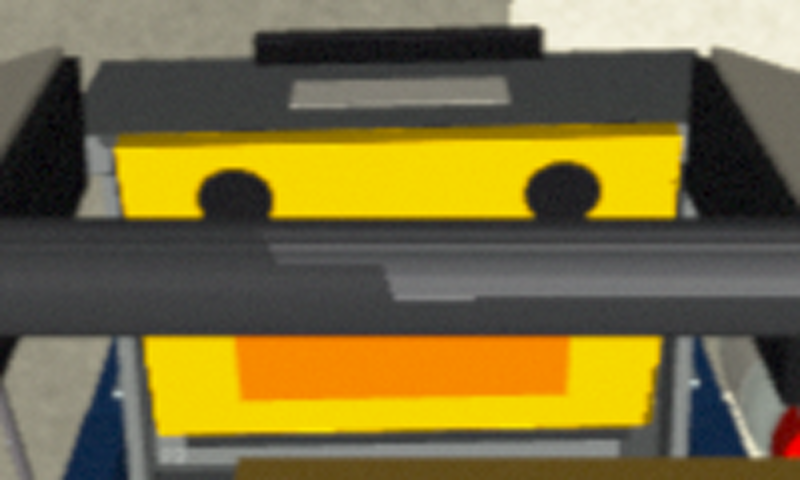

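step_arm(translation=[[0.03,0,-0.03],[0.05,0,-0.06],[0.065,0,-0.1],[0.067,0,-0.13],[0.067,0,-0.15],[0.067,0,-0.16],[0.067,0,-0.16],[0.067,0,-0.16]], angular=[[0,0,0],[0,0,0],[0,0,0],[0,0,0],[0,0,0],[0,0,0],[0,0,0],[0,0,0]])

```text
time: 3.8
eef_pos: [0.4881, 0.0923, 0.143]
tcp_rot: [0.129, 3.138, 0.001]
ft_force: [0.4, -0.9, 0.7]
grip_width: 0.884
grasp_force: 0.0
```

```bash
python3 - <<'E'
from h import *
s=robot.read_state();print(s['eef_pos'],s['tcp_rot'],s['ft_force'],s['grip_width'])
im=snap('wrist','w2')
cv2.imwrite('pics/c2.png',cv2.resize(im[200:420,130:430,::-1],None,fx=2.6,fy=2.6,interpolation=cv2.INTER_CUBIC))
E
```

```text
[0.48814973 0.09230509 0.14296628] [1.28853394e-01 3.13799089e+00 6.91544719e-04] [ 0.35611316 -0.88843894  0.66089338] 0.883868223724352
```

View pics/c2.png

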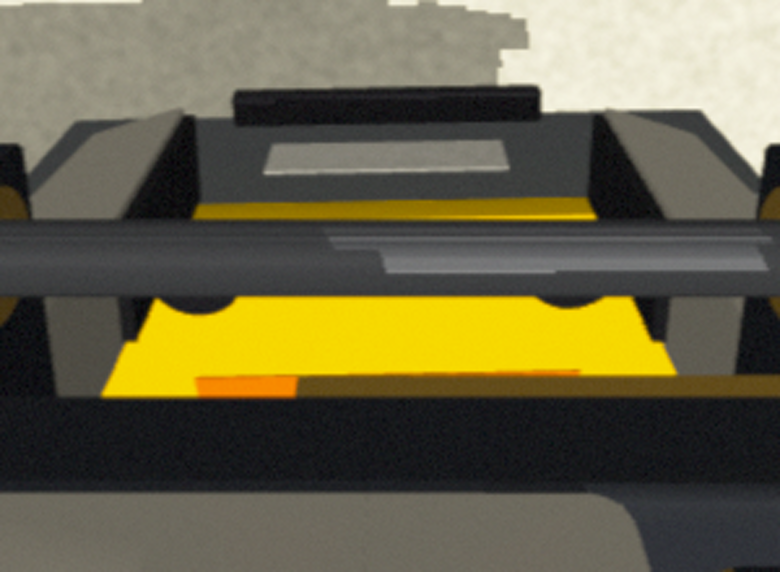

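The fingers straddle the middle: in the crop the inner edges are at columns 195 and 595, and the lip is centred at 387. The cover's front edge is ahead of the tips. Next I lower to just above the rim and push in slowly.

step_arm(translation=[[0,0,-0.005],[0.006,-0.0005,-0.005],[0.012,-0.001,-0.005],[0.017,-0.0015,-0.005],[0.022,-0.002,-0.005],[0.026,-0.002,-0.005],[0.03,-0.0025,-0.005],[0.03,-0.0025,-0.005]], angular=[[0,0,0],[0,0,0],[0,0,0],[0,0,0],[0,0,0],[0,0,0],[0,0,0],[0,0,0]])

```text
time: 4.65
eef_pos: [0.5182, 0.0893, 0.1371]
tcp_rot: [0.13, 3.139, -0.0]
ft_force: [-0.3, -0.1, 0.0]
grip_width: 0.877
grasp_force: 0.0
```

```bash
python3 - <<'E'
from h import *
im=snap('wrist','w3');t=snap('top','t3')
h=cv2.cvtColor(t,cv2.COLOR_RGB2HSV)
y=cv2.inRange(h,(10,120,120),(35,255,255));y[:, :232]=0;y[:,305:]=0;y[:165]=0;y[230:]=0
r=cv2.minAreaRect(cv2.findNonZero(y));print('yel',r)
a=cv2.resize(im[200:420,130:430,::-1],(600,440),interpolation=cv2.INTER_CUBIC)
b=cv2.resize(t[160:235,225:310,::-1],None,fx=2.3,fy=2.3,interpolation=cv2.INTER_CUBIC)
c=np.zeros((440,795,3),np.uint8);c[:,:600]=a;c[:b.shape[0],600:600+b.shape[1]]=b[:,:195];cv2.imwrite('pics/c3.png',c)
E
```

```text
yel ((266.3310546875, 194.027587890625), (53.481292724609375, 25.5780086517334), 4.763641834259033)
```

View pics/c3.png

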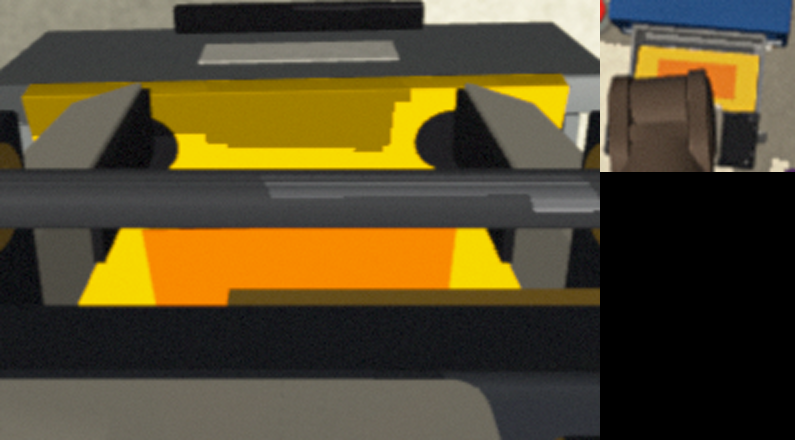

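```bash
python3 - <<'E'
from h import *
p=robot.camera_params('wrist');K=np.array(p['intrinsics']);T3=np.array(p['cam_to_world']);T1=T3.copy()
T1[:3]=np.array([[0.082,0.955,0.285,0.343],[0.997,-0.079,-0.023,0.1],[0.001,0.286,-0.958,0.495]])
def P(T):return K@np.linalg.inv(T)[:3]
def tri(a,b):
    X=cv2.triangulatePoints(P(T1),P(T3),np.array(a,float).reshape(2,1),np.array(b,float).reshape(2,1));return (X[:3]/X[3]).ravel().round(4)
c1=lambda u,v:(185+u/4,230+v/4); c3=lambda u,v:(130+u/2,200+v/2)
for n,a,b in [('lipL outer',(541,28),(423,2)),('lipR outer',(256,33),(176,6)),('label near L',(508,104),(398,60)),('label near R',(290,108),(199,65)),
 ('cov front bot L',(678,126),(567,76)),('bot R',(116,136),(26,86)),('cov top L',(680,136),(568,86)),('cov top R',(118,148),(28,98)),('markR',(235,197),(135,142)),('markL',(563,192),(440,137))]:
    print(n,tri(c1(*a),c3(*b)))
s=robot.read_state();e=s['eef_pos'];print(T3[:3,3].round(4),e)
for dx in(-.0095,.0095):
  for dy in(-.0405,.0405,-.0595,.0595):
    q=e+np.array([dx+.085*dy,dy-.085*dx,0]);w=w2px('wrist',q);print(dx,dy,((w-[130,200])*2).round(0))
E
```

```text
lipL outer [0.5135 0.1397 0.082 ]
lipR outer [0.5038 0.0434 0.0921]
label near L [0.5226 0.1242 0.1201]
label near R [0.5148 0.0565 0.129 ]
cov front bot L [0.5249 0.1744 0.1394]
bot R [0.511  0.0062 0.1467]
cov top L [0.5287 0.1751 0.1386]
cov top R [0.5146 0.0064 0.1475]
markR [0.5236 0.0425 0.1651]
markL [0.57   0.1434 0.0919]
[0.4403 0.0969 0.3294] [0.51756953 0.08939542 0.13704964]
-0.0095 -0.0405 [170.  45.]
-0.0095 0.0405 [427.  46.]
-0.0095 -0.0595 [110.  45.]
-0.0095 0.0595 [487.  46.]
0.0095 -0.0405 [173. 101.]
0.0095 0.0405 [424. 102.]
0.0095 -0.0595 [115. 101.]
0.0095 0.0595 [482. 102.]
```

```bash
python3 - <<'E'
from h import *
im=snap('scene','s3')[:,:,::-1];e=np.array(robot.read_state()['eef_pos'])
f=8;x0,y0=255,140
c=cv2.resize(im[y0:y0+74,x0:x0+98],None,fx=f,fy=f,interpolation=cv2.INTER_CUBIC)
for dz,col in((0,(255,0,255)),(.03,(255,255,0))):
  for dy in(-.0405,.0405,-.0595,.0595):
    w=w2px('scene',e+np.array([.085*dy,dy,dz]));cv2.circle(c,tuple(int(v) for v in ((w-[x0,y0])*f)),3,col,-1)
cv2.imwrite('pics/c4.png',c);print(c.shape)
E
```

```text
(592, 784, 3)
```

View pics/c4.png

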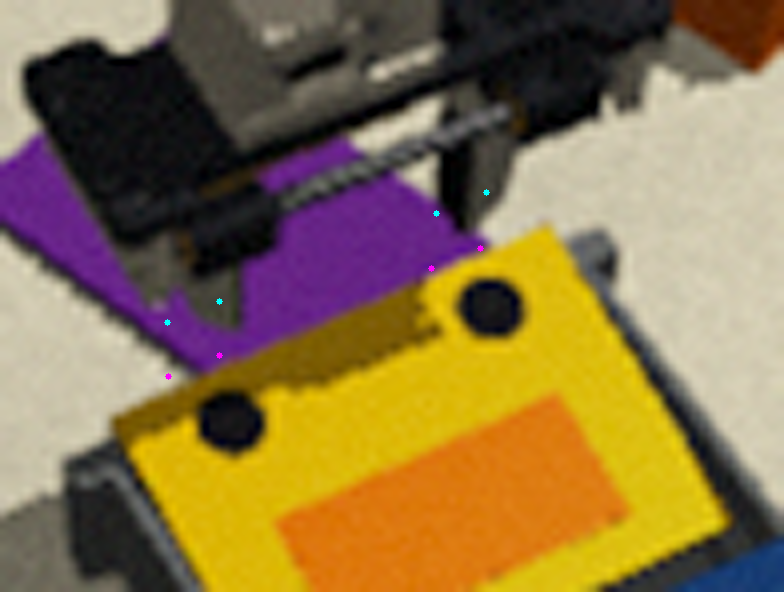

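```bash
python3 - <<'E'
from h import *
def P(c):
    p=robot.camera_params(c);return np.array(p['intrinsics'])@np.linalg.inv(np.array(p['cam_to_world']))[:3]
e=np.array(robot.read_state()['eef_pos'])
for a,b in [((207,278),(284.8,180.6)),((357,278),(311.9,168.5)),((357,278),(314.5,168.5))]:
    X=cv2.triangulatePoints(P('wrist'),P('scene'),np.array(a,float).reshape(2,1),np.array(b,float).reshape(2,1));x=(X[:3]/X[3]).ravel()
    print(x.round(4),(x-e).round(4))
s=robot.read_state();print(s['time'],s['tcp_rot'])
E
```

```text
[0.5262 0.0484 0.1683] [ 0.0087 -0.041   0.0313]
[0.5315 0.1305 0.1704] [0.0141 0.0412 0.0333]
[0.5339 0.1347 0.1685] [0.0165 0.0453 0.0315]
4.8 [-1.29664459e-01 -3.13859318e+00  4.87767006e-05]
```

The triangulated finger tips sit about 31 mm above the reported TCP, which explains why nothing was touched. I'll check it by lowering gently above the cover's front edge.

step_arm(translation=[[0,0,-0.003],[0,0,-0.006],[0,0,-0.009],[0,0,-0.009]], angular=[[0,0,0],[0,0,0],[0,0,0],[0,0,0]])

```text
time: 5.2
eef_pos: [0.5172, 0.0894, 0.1276]
tcp_rot: [-0.13, -3.138, 0.0]
ft_force: [-0.1, 1.5, 0.2]
grip_width: 0.881
grasp_force: 0.0
```

step_arm(translation=[[0,0,-0.002],[0,0,-0.004],[0,0,-0.005],[0,0,-0.005]], angular=[[0,0,0],[0,0,0],[0,0,0],[0,0,0]])

```text
time: 5.6
eef_pos: [0.5176, 0.0894, 0.123]
tcp_rot: [-0.13, -3.139, 0.0]
ft_force: [0.3, -0.5, -0.3]
grip_width: 0.885
grasp_force: 0.0
```

step_arm(translation=[[0,0,-0.001],[0,0,-0.002],[0,0,-0.003],[0,0,-0.003]], angular=[[0,0,0],[0,0,0],[0,0,0],[0,0,0]])

```text
time: 6.0
eef_pos: [0.5176, 0.0894, 0.12]
tcp_rot: [-0.129, -3.139, 0.0]
ft_force: [0.1, 0.9, 0.1]
grip_width: 0.879
grasp_force: 0.0
```

step_arm(translation=[[0,0,-0.001],[0,0,-0.002],[0,0,-0.002]], angular=[[0,0,0],[0,0,0],[0,0,0]])

```text
time: 6.3
eef_pos: [0.5176, 0.0894, 0.118]
tcp_rot: [-0.13, -3.139, 0.0]
ft_force: [-0.3, -0.3, -0.7]
grip_width: 0.881
grasp_force: 0.0
```

step_arm(translation=[[0,0,-0.001],[0,0,-0.002],[0,0,-0.002]], angular=[[0,0,0],[0,0,0],[0,0,0]])

```text
time: 6.6
eef_pos: [0.5176, 0.0894, 0.116]
tcp_rot: [-0.13, -3.139, 0.0]
ft_force: [-0.6, -0.5, -0.5]
grip_width: 0.883
grasp_force: 0.0
```

step_arm(translation=[[0,0,-0.001],[0,0,-0.002],[0,0,-0.002]], angular=[[0,0,0],[0,0,0],[0,0,0]])

```text
time: 6.9
eef_pos: [0.5175, 0.0894, 0.114]
tcp_rot: [-0.13, -3.139, 0.0]
ft_force: [-0.4, -0.3, -0.8]
grip_width: 0.877
grasp_force: 0.0
```

step_arm(translation=[[0,0,-0.001],[0,0,-0.002],[0,0,-0.002]], angular=[[0,0,0],[0,0,0],[0,0,0]])

```text
time: 7.2
eef_pos: [0.5175, 0.0894, 0.112]
tcp_rot: [-0.13, -3.139, 0.0]
ft_force: [0.5, 0.5, 0.5]
grip_width: 0.88
grasp_force: 0.0
```

step_arm(translation=[[0,0,-0.001],[0,0,-0.002],[0,0,-0.002]], angular=[[0,0,0],[0,0,0],[0,0,0]])

```text
time: 7.5
eef_pos: [0.5175, 0.0895, 0.1105]
tcp_rot: [-0.13, -3.139, -0.001]
ft_force: [-3.0, -0.4, 9.1]
grip_width: 0.881
grasp_force: 4.2
```

```bash
python3 - <<'E'
from h import *
im=snap('wrist','w5')[:,:,::-1];s=snap('scene','s5')[:,:,::-1];print(robot.hold_point_z,robot.read_state()['ft_force'])
a=cv2.resize(im[200:330,170:390],None,fx=2,fy=2,interpolation=cv2.INTER_CUBIC)
b=cv2.resize(s[150:214,260:332],None,fx=5,fy=5,interpolation=cv2.INTER_CUBIC)
c=np.zeros((330,800,3),np.uint8);c[:a.shape[0],:440]=a;c[:b.shape[0],440:]=b[:330,:360];cv2.imwrite('pics/c5.png',c)
E
```

```text
0.0188 [-3.13266802 -0.58382539  8.84787006]
```

View pics/c5.png

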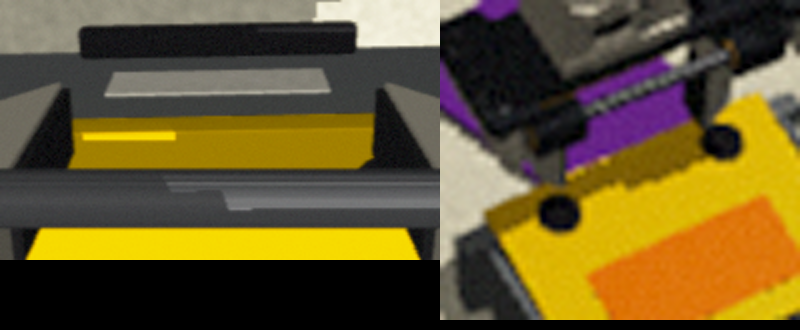

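Contact came at TCP z 0.1105 with 9 N, so the real tips are about 34 mm above the reported TCP. The crop shows them on the cover's front edge, between the thumb marks and the panel. Next I back off, drop so the tips stand about 4 mm above the rim, and push in.

step_arm(translation=[[0,0,0.01],[-0.01,0.001,0.012],[-0.022,0.002,0.012],[-0.022,0.002,0.005],[-0.022,0.002,-0.0045],[-0.016,0.001,-0.0045],[-0.01,0.001,-0.0045],[-0.005,0,-0.0045],[0,0,-0.0045],[0.004,0,-0.0045],[0.004,0,-0.0045]], angular=[[0,0,0],[0,0,0],[0,0,0],[0,0,0],[0,0,0],[0,0,0],[0,0,0],[0,0,0],[0,0,0],[0,0,0],[0,0,0]])

```text
time: 8.7
eef_pos: [0.5225, 0.0893, 0.1057]
tcp_rot: [0.13, 3.138, -0.0]
ft_force: [0.0, -1.0, 0.3]
grip_width: 0.885
grasp_force: 0.0
```

```bash
cat >> h.py <<'E'
def yel(n):
    t=snap('top',n);h=cv2.cvtColor(t,cv2.COLOR_RGB2HSV)
    y=cv2.inRange(h,(10,120,120),(35,255,255));y[:, :232]=0;y[:,305:]=0;y[:165]=0;y[230:]=0
    # back edge row at a few columns
    print('back edge',[int(np.where(y[:,c])[0].min()) if y[:,c].any() else -1 for c in range(240,296,5)])
    o=cv2.inRange(h,(8,150,120),(19,255,255));o[:, :232]=0;o[:,305:]=0;o[:165]=0;o[230:]=0
    m=cv2.moments(o,True)
    print('orange',m['m00'],m['m10']/max(m['m00'],1),m['m01']/max(m['m00'],1))
E
python3 - <<'E'
from h import *
yel('t6')
t=cv2.cvtColor(cv2.imread('pics/t0.png'),cv2.COLOR_BGR2HSV);y=cv2.inRange(t,(10,120,120),(35,255,255));y[:165]=0
print('was',[int(np.where(y[:230,c])[0].min()) if y[:230,c].any() else -1 for c in range(240,296,5)])
E
```

```text
back edge [188, 175, 176, 176, 177, 177, 178, 178, 179, 179, 180, -1]
orange 405.0 268.11358024691356 188.26913580246912
was [189, 180, 180, 181, 181, 182, 182, 182, 183, 183, 184, -1]
```

The top picture shows the cover's back edge moved in about 4-5 px, or roughly 14 mm. I'll push the last few millimetres.

step_arm(translation=[[0.002,0,-0.001],[0.004,0,-0.0015],[0.006,-0.0005,-0.0015],[0.007,-0.0005,-0.0015],[0.007,-0.0005,-0.0015]], angular=[[0,0,0],[0,0,0],[0,0,0],[0,0,0],[0,0,0]])

```text
time: 9.25
eef_pos: [0.529, 0.0889, 0.1042]
tcp_rot: [0.13, 3.138, 0.0]
ft_force: [-0.1, 0.7, 0.5]
grip_width: 0.884
grasp_force: 0.0
```

```bash
python3 - <<'E'
from h import *
yel('t7');im=snap('wrist','w7')
# crop saved; scan columns near middle for yellow start rows
g=cv2.cvtColor(im,cv2.COLOR_RGB2HSV);y=cv2.inRange(g,(18,120,60),(35,255,255))
for c in(220,240,260,280,300,320,340):
    r=np.where(y[:300,c])[0];print(c,r.min() if len(r) else None, end=' | ')
e=np.array(robot.read_state()['eef_pos'])
for z in (.125,.13,.135,.14):print(z,px2w('wrist',(280,np.where(y[:300,280])[0].min()),z).round(4),w2px('wrist',[.522+.014,.0885,.135]))
E
```

```text
back edge [-1, 173, 174, 174, 175, 175, 175, 176, 176, 177, 177, -1]
orange 384.0 268.6822916666667 185.94791666666666
220 271 | 240 271 | 260 271 | 280 271 | 300 270 | 320 268 | 340 269 | 0.125 [0.5419 0.0884 0.125 ] [279.31362556 269.99616299]
0.13 [0.5393 0.0886 0.13  ] [279.31362556 269.99616299]
0.135 [0.5366 0.0888 0.135 ] [279.31362556 269.99616299]
0.14 [0.534  0.0891 0.14  ] [279.31362556 269.99616299]
```

The cover's front edge is now about 3 mm inside the panel (wrist row 271). Next I lift, go over the thumb marks and press down.

step_arm(translation=[[0,0,0.012],[0.005,0,0.018],[0.015,-0.001,0.018],[0.028,-0.0025,0.018],[0.028,-0.0025,0.008],[0.028,-0.0025,0.003],[0.028,-0.0025,0],[0.028,-0.0025,-0.002],[0.028,-0.0025,-0.003]], angular=[[0,0,0],[0,0,0],[0,0,0],[0,0,0],[0,0,0],[0,0,0],[0,0,0],[0,0,0],[0,0,0]])

```text
time: 10.25
eef_pos: [0.5559, 0.0864, 0.101]
tcp_rot: [-0.13, -3.138, 0.0]
ft_force: [-3.9, -0.3, 5.3]
grip_width: 0.878
grasp_force: 2.6
```

step_arm(translation=[[0,0,-0.001],[0,0,-0.002],[0,0,-0.002]], angular=[[0,0,0],[0,0,0],[0,0,0]])

```text
time: 10.55
eef_pos: [0.556, 0.0865, 0.0995]
tcp_rot: [-0.13, -3.138, -0.0]
ft_force: [-2.0, -0.2, 5.8]
grip_width: 0.882
grasp_force: 2.1
```

step_arm(translation=[[0,0,-0.001],[0,0,-0.002],[0,0,-0.002]], angular=[[0,0,0],[0,0,0],[0,0,0]])

```text
time: 10.85
eef_pos: [0.556, 0.0865, 0.0975]
tcp_rot: [-0.129, -3.138, -0.001]
ft_force: [-3.2, 0.8, 5.9]
grip_width: 0.884
grasp_force: 2.8
```

step_arm(translation=[[0,0,-0.001],[0,0,-0.002],[0,0,-0.003],[0,0,-0.003]], angular=[[0,0,0],[0,0,0],[0,0,0],[0,0,0]])

```text
time: 11.25
eef_pos: [0.5567, 0.0865, 0.0941]
tcp_rot: [0.129, 3.139, 0.0]
ft_force: [-1.5, 0.1, 1.6]
grip_width: 0.881
grasp_force: 0.5
```

step_arm(translation=[[0,0,-0.001],[0,0,-0.002],[0,0,-0.003],[0,0,-0.003]], angular=[[0,0,0],[0,0,0],[0,0,0],[0,0,0]])

```text
time: 11.65
eef_pos: [0.5567, 0.0865, 0.0909]
tcp_rot: [-0.129, -3.139, 0.0]
ft_force: [-0.1, -0.3, 1.2]
grip_width: 0.882
grasp_force: 0.0
```

step_arm(translation=[[0,0,-0.001],[0,0,-0.002],[0,0,-0.002]], angular=[[0,0,0],[0,0,0],[0,0,0]])

```text
time: 11.95
eef_pos: [0.5566, 0.0863, 0.0889]
tcp_rot: [-0.13, -3.139, 0.0]
ft_force: [0.0, -0.0, 0.1]
grip_width: 0.886
grasp_force: 0.0
```

The force fell off at 0.094, so it probably snapped. I'll press on down to the ledge to be sure.

step_arm(translation=[[0,0,-0.001],[0,0,-0.002],[0,0,-0.002]], angular=[[0,0,0],[0,0,0],[0,0,0]])

```text
time: 12.25
eef_pos: [0.5568, 0.0864, 0.0877]
tcp_rot: [0.13, 3.139, 0.0]
ft_force: [-1.7, -0.3, 8.6]
grip_width: 0.881
grasp_force: 3.8
```

step_arm(translation=[[0,0,-0.0005],[0,0,-0.001],[0,0,-0.001]], angular=[[0,0,0],[0,0,0],[0,0,0]])

```text
time: 12.55
eef_pos: [0.5569, 0.0864, 0.0876]
tcp_rot: [0.13, 3.138, 0.001]
ft_force: [-4.9, -0.3, 18.8]
grip_width: 0.883
grasp_force: 9.0
```

Firm stop at 0.0877, so tips at about 0.122, the seated height of the cover's top. I back off and look.

step_arm(translation=[[0,0,0.015],[0,0,0.04],[-0.02,0,0.07],[-0.06,0.002,0.09],[-0.1,0.005,0.1],[-0.13,0.007,0.1],[-0.13,0.007,0.1],[-0.13,0.007,0.1]], angular=[[0,0,0],[0,0,0],[0,0,0],[0,0,0],[0,0,0],[0,0,0],[0,0,0],[0,0,0]])

```text
time: 13.35
eef_pos: [0.4268, 0.0937, 0.1865]
tcp_rot: [0.128, 3.138, 0.002]
ft_force: [0.7, 0.2, 0.2]
grip_width: 0.883
grasp_force: 0.0
```

```bash
python3 - <<'E'
from h import *
w=snap('wrist','w9')[:,:,::-1];t=snap('top','t9')[:,:,::-1];s=snap('scene','s9')[:,:,::-1]
yel('t9b')
for cam in('wrist','top','scene'):
  for l in('front','cover','catch_l'):print(cam,l,[(np.round(d['xy']),round(d['p'],2)) for d in robot.look_for(cam,l)][:3])
a=cv2.resize(w[190:340,180:380],(500,375),interpolation=cv2.INTER_CUBIC)
b=cv2.resize(s[150:235,255:355],(300,255),interpolation=cv2.INTER_CUBIC)
d=cv2.resize(t[160:230,225:310],(300,247),interpolation=cv2.INTER_CUBIC)
c=np.zeros((502,800,3),np.uint8);c[:375,:500]=a;c[:255,500:]=b;c[255:,500:]=d;cv2.imwrite('pics/c9.png',c)
e=robot.read_state();print(e['eef_pos'],e['time'])
# expected corners of the seated cover top (z=.122) with front ref guess
E
```

```text
back edge [200, 173, 174, 174, 175, 175, 175, 176, 176, 177, 177, -1]
orange 527.0 267.2144212523719 187.75332068311195
wrist front [(array([278., 317.]), 0.76)]
wrist cover [(array([100., 170.]), 0.9), (array([318., 119.]), 0.84), (array([273., 338.]), 0.8)]
wrist catch_l [(array([270., 338.]), 0.49)]
top front [(array([260., 214.]), 0.81)]
top cover [(array([268., 194.]), 0.85), (array([369., 193.]), 0.74)]
top catch_l []
scene front [(array([294., 192.]), 0.79)]
scene cover [(array([216., 211.]), 0.81), (array([282., 166.]), 0.75), (array([311., 207.]), 0.74)]
scene catch_l [(array([282., 188.]), 0.51), (array([313., 183.]), 0.48)]
[0.42670856 0.09339976 0.1860826 ] 14.0
```

View pics/c9.png

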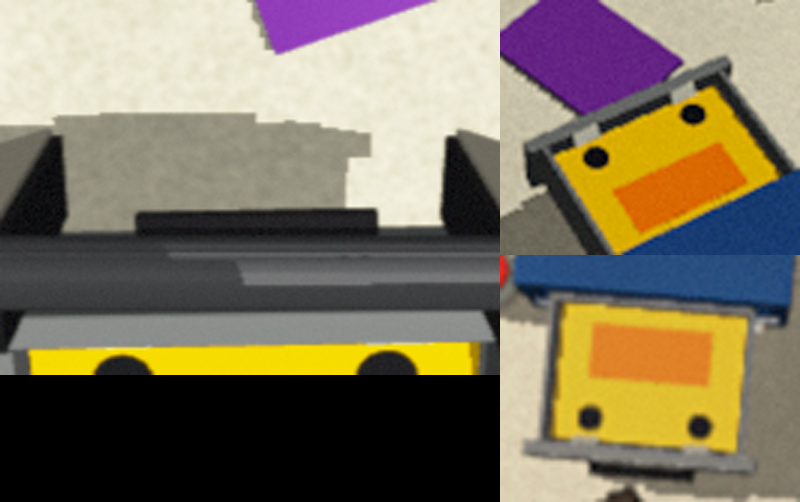

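The last picture shows both white catches over the cover's front edge, at crop (588,132) and (683,93), with an even margin all round: the cover is seated. To shut the drawer I'll tilt the tool so the gripper body stays clear of the cabinet.

step_arm(translation=[[0.01,0,0],[0.02,0,0],[0.03,-0.001,0],[0.04,-0.002,0],[0.05,-0.003,-0.01],[0.06,-0.004,-0.03],[0.06,-0.004,-0.03]], angular=[[-0.6,-7,0],[-1.2,-14,0],[-1.8,-21,0],[-2.4,-28,0],[-3,-35,0],[-3,-35,0],[-3,-35,0]])

```text
time: 14.7
eef_pos: [0.4873, 0.0878, 0.1597]
tcp_rot: [0.108, 2.528, -0.04]
ft_force: [1.2, -0.3, 1.7]
grip_width: 0.881
grasp_force: 0.0
```

```bash
python3 - <<'E'
from h import *
from scipy.spatial.transform import Rotation as R
s=robot.read_state();M=R.from_rotvec(s['tcp_rot']).as_matrix();e=np.array(s['eef_pos'])
print('e',e.round(4),'zt',M[:,2].round(3),'yt',M[:,1].round(3),'tip',(e-.034*M[:,2]).round(4),'j',np.round(s['joints'],2),s['ft_force'])
# body front corner
f=-M[:,0] if M[0,0]<0 else M[:,0];print('body corner',(e-.066*M[:,2]+.0375*f).round(4),'contact corner',(e-.034*M[:,2]+.0095*f).round(4))
E
```

```text
e [0.4873 0.0878 0.1597] zt [ 0.572 -0.054 -0.819] yt [ 0.087  0.996 -0.005] tip [0.4678 0.0896 0.1876] j [-0.79  0.01  0.2   2.48  1.18  0.4  -0.16] [ 1.16049419 -0.27127505  1.73007976]
body corner [0.4801 0.0887 0.2353] contact corner [0.4756 0.0889 0.193 ]
```

step_arm(translation=[[0.015,0,-0.015],[0.028,-0.001,-0.035],[0.03,-0.001,-0.055],[0.03,-0.001,-0.067],[0.03,-0.001,-0.067]], angular=[[0,0,0],[0,0,0],[0,0,0],[0,0,0],[0,0,0]])

```text
time: 15.2
eef_pos: [0.5163, 0.0857, 0.0909]
tcp_rot: [0.108, 2.533, -0.045]
ft_force: [-0.3, 0.6, 0.7]
grip_width: 0.882
grasp_force: 0.0
```

step_arm(translation=[[0.006,-0.0005,0],[0.012,-0.001,0],[0.018,-0.0015,0],[0.024,-0.002,0],[0.03,-0.0025,0],[0.036,-0.003,0]], angular=[[0,0,0],[0,0,0],[0,0,0],[0,0,0],[0,0,0],[0,0,0]])

```text
time: 15.8
eef_pos: [0.5528, 0.0838, 0.093]
tcp_rot: [0.107, 2.531, -0.041]
ft_force: [-9.0, 0.8, 6.0]
grip_width: 0.879
grasp_force: 4.4
```

```bash
python3 - <<'E'
from h import *
yel('t10')
for l in('front','cover'):print(l,[(np.round(d['xy']),round(d['p'],2)) for d in robot.look_for('top',l)][:3])
# scene: orange patch centroid now vs before
for n,im in(('s9',cv2.imread('pics/s9.png')),('s10',robot.get_image('scene')[:,:,::-1])):
    h=cv2.cvtColor(np.ascontiguousarray(im),cv2.COLOR_BGR2HSV)
    for nm,lo,hi in(('or',(8,150,100),(19,255,255)),('ye',(20,150,80),(35,255,255))):
        o=cv2.inRange(h,lo,hi)[150:250,260:360];ys,xs=np.where(o);print(n,nm,len(xs),xs.mean()+260,ys.mean()+150,xs.min()+260,ys.min()+150)
E
```

```text
back edge [199, 170, 171, 171, 172, 172, 173, 173, 173, 174, 174, -1]
orange 544.0 267.8694852941176 181.40257352941177
front [(array([258., 210.]), 0.56)]
cover [(array([267., 189.]), 0.84), (array([368., 193.]), 0.76), (array([237., 254.]), 0.61)]
s9 or 676 314.39940828402365 212.0369822485207 293 198
s9 ye 1508 308.1677718832891 203.49336870026525 273 178
s10 or 524 315.80916030534354 214.0229007633588 270 157
s10 ye 1300 309.5230769230769 205.40846153846155 269 156
```

The drawer moves with the fingers: the cover's patch shifted 6.3 px, or 20 mm. I keep pushing.

step_arm(translation=[[0.008,-0.0005,0],[0.016,-0.001,0],[0.024,-0.002,0],[0.032,-0.0025,0],[0.04,-0.003,0],[0.048,-0.004,0],[0.056,-0.0045,0],[0.064,-0.005,0],[0.072,-0.006,0],[0.08,-0.0065,0],[0.088,-0.007,0],[0.096,-0.0075,0]], angular=[[0,0,0],[0,0,0],[0,0,0],[0,0,0],[0,0,0],[0,0,0],[0,0,0],[0,0,0],[0,0,0],[0,0,0],[0,0,0],[0,0,0]])

```text
time: 17.2
eef_pos: [0.6487, 0.0775, 0.0927]
tcp_rot: [0.105, 2.531, -0.04]
ft_force: [-8.9, 3.1, 6.5]
grip_width: 0.882
grasp_force: 4.6
```

step_arm(translation=[[0.005,-0.0005,0],[0.01,-0.001,0],[0.015,-0.001,0],[0.018,-0.0015,0],[0.02,-0.0015,0]], angular=[[0,0,0],[0,0,0],[0,0,0],[0,0,0],[0,0,0]])

```text
time: 17.7
eef_pos: [0.6688, 0.0762, 0.0927]
tcp_rot: [0.105, 2.531, -0.04]
ft_force: [-8.0, 3.0, 4.9]
grip_width: 0.884
grasp_force: 4.1
```

step_arm(translation=[[0.003,0,0],[0.005,-0.0005,0],[0.006,-0.0005,0]], angular=[[0,0,0],[0,0,0],[0,0,0]])

```text
time: 18.0
eef_pos: [0.6747, 0.0758, 0.0928]
tcp_rot: [0.105, 2.531, -0.039]
ft_force: [-6.9, 4.3, 4.0]
grip_width: 0.883
grasp_force: 4.1
```

step_arm(translation=[[0.002,0,0],[0.003,-0.0005,0],[0.003,-0.0005,0]], angular=[[0,0,0],[0,0,0],[0,0,0]])

```text
time: 18.3
eef_pos: [0.6778, 0.0755, 0.0929]
tcp_rot: [0.105, 2.531, -0.039]
ft_force: [-6.4, 4.3, 3.0]
grip_width: 0.88
grasp_force: 3.5
```

step_arm(translation=[[0.001,0,0],[0.002,0,0],[0.002,0,0]], angular=[[0,0,0],[0,0,0],[0,0,0]])

```text
time: 18.6
eef_pos: [0.6797, 0.0755, 0.0928]
tcp_rot: [0.105, 2.531, -0.039]
ft_force: [-7.1, 3.4, 3.7]
grip_width: 0.885
grasp_force: 3.7
```

Not at the stop yet. I continue in small steps until the force climbs.

step_arm(translation=[[0.001,0,0],[0.002,0,0],[0.002,0,0]], angular=[[0,0,0],[0,0,0],[0,0,0]])

```text
time: 18.9
eef_pos: [0.6817, 0.0753, 0.0928]
tcp_rot: [0.105, 2.531, -0.04]
ft_force: [-7.9, 5.0, 3.7]
grip_width: 0.883
grasp_force: 3.7
```

step_arm(translation=[[0.001,0,0],[0.002,0,0],[0.002,0,0]], angular=[[0,0,0],[0,0,0],[0,0,0]])

```text
time: 19.2
eef_pos: [0.6828, 0.0754, 0.0925]
tcp_rot: [0.105, 2.532, -0.039]
ft_force: [-14.7, 3.3, 9.4]
grip_width: 0.885
grasp_force: 7.4
```

step_arm(translation=[[0.001,0,0],[0.002,0,0],[0.002,0,0]], angular=[[0,0,0],[0,0,0],[0,0,0]])

```text
time: 19.5
eef_pos: [0.6833, 0.0755, 0.092]
tcp_rot: [0.104, 2.533, -0.039]
ft_force: [-24.7, 2.5, 17.2]
grip_width: 0.886
grasp_force: 12.8
```

It is at the stop: the panel face is at x≈0.671, as expected, and the force rose to 25 N. I retreat and check.

step_arm(translation=[[-0.01,0.001,0],[-0.03,0.002,0.005],[-0.06,0.005,0.03],[-0.1,0.008,0.07],[-0.14,0.011,0.1],[-0.17,0.013,0.12],[-0.18,0.014,0.12],[-0.18,0.014,0.12]], angular=[[0,0,0],[0,0,0],[0,0,0],[0,0,0],[0,0,0],[0,0,0],[0,0,0],[0,0,0]])

```text
time: 20.3
eef_pos: [0.5051, 0.0877, 0.2147]
tcp_rot: [0.108, 2.527, -0.039]
ft_force: [0.9, 0.2, -0.1]
grip_width: 0.886
grasp_force: 0.0
```

```bash
python3 - <<'E'
from h import *
yel('t12');snap('scene','s12');snap('wrist','w12')
for c in('top','scene','wrist'):
  for l in('front','cover','jar','screwdriver'):print(c,l,[(np.round(d['xy']),round(d['p'],2)) for d in robot.look_for(c,l)][:4])
for z,P in(('front',[.6715,.0775,.135]),):
  for c in('top','scene','wrist'):print(c,w2px(c,P).round(1))
for n in('t','s'):
    a,b=[cv2.imread(f'pics/{n}{k}.png') for k in('0','12')]
    d=(cv2.absdiff(a,b).max(2)>60).astype(np.uint8);k,l,st,ce=cv2.connectedComponentsWithStats(d)
    print(n,[st[i].tolist() for i in range(1,k) if st[i,4]>25])
s=robot.read_state();print(s['time'],s['eef_pos'],s['ft_force'])
E
```

```text
back edge [-1, -1, -1, -1, -1, -1, -1, -1, -1, -1, -1, -1]
orange 0.0 0.0 0.0
top front [(array([267., 176.]), 0.84)]
top cover [(array([325., 258.]), 0.96), (array([369., 193.]), 0.85), (array([238., 258.]), 0.52)]
top jar [(array([219., 168.]), 0.62)]
top screwdriver [(array([324., 192.]), 0.83)]
scene front [(array([346., 268.]), 0.5)]
scene cover [(array([202., 296.]), 0.95), (array([213., 212.]), 0.78)]
scene jar [(array([382., 213.]), 0.76), (array([107., 239.]), 0.16)]
scene screwdriver [(array([255., 268.]), 0.9), (array([101., 322.]), 0.37)]
wrist front [(array([283., 234.]), 0.83)]
wrist cover [(array([70., 34.]), 0.79), (array([315.,   9.]), 0.71), (array([ 49., 166.]), 0.66)]
wrist jar [(array([406., 208.]), 0.82)]
wrist screwdriver [(array([140., 158.]), 0.73)]
top [268.3 171.5]
scene [324.9 222.7]
wrist [284.7 258.3]
t [[232, 173, 88, 58, 3596], [248, 172, 48, 7, 78], [272, 179, 17, 3, 26], [216, 226, 93, 123, 5120], [345, 254, 7, 17, 58], [319, 280, 156, 140, 6836], [50, 305, 10, 9, 43], [147, 309, 84, 52, 1499], [48, 320, 9, 30, 206], [67, 324, 18, 28, 181], [324, 359, 23, 8, 89], [43, 360, 212, 60, 6573], [107, 367, 7, 9, 31], [352, 366, 33, 16, 140], [291, 375, 10, 13, 34], [307, 399, 36, 21, 306], [345, 410, 12, 6, 52]]
s [[193, 0, 24, 16, 116], [236, 0, 38, 18, 404], [370, 0, 28, 9, 115], [398, 0, 17, 7, 68], [384, 6, 24, 15, 124], [199, 15, 14, 15, 121], [246, 31, 43, 68, 1890], [143, 38, 10, 14, 90], [206, 58, 5, 10, 35], [155, 77, 9, 12, 56], [227, 91, 95, 58, 1920], [269, 97, 9, 7, 44], [320, 96, 21, 6, 61], [131, 105, 29, 7, 80], [118, 114, 11, 5, 31], [0, 120, 210, 83, 6616], [145, 137, 23, 7, 68], [103, 143, 35, 7, 96], [271, 145, 7, 8, 34], [237, 168, 117, 101, 5135], [225, 183, 30, 27, 421], [185, 211, 13, 14, 75]]
21.05 [0.50608693 0.08706127 0.21253286] [-0.34669325 -1.16212869 -0.05754856]
```

The drawer is shut and no yellow shows. The jar and screwdriver haven't moved, and the other changes in the pictures are the arm and shadows.

```bash
python3 -c "
from station import robot
print(robot.finish_job())"
```

```text
the job is handed in; nothing more can be done
None
```

The yellow cover is back in the drawer under both white catches and level, the drawer was then pushed shut to its stop, and the job was handed in at about 21 s; nothing else appears to have moved in the camera checks.

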